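Turn the spout back over the basin and shut the tap

ROBOT

A 7-joint arm with a two-finger parallel gripper is mounted at the origin on the work surface. World frame = base frame: x ahead of the robot, y to its left, z up, the work surface at z = 0. Lengths are in m, angles in rad, forces in N, time in s.
With the tool pointing down it reaches from about 0.4 to 0.85 m from the base axis. Payload 6.9 kg.
Tool frame: the origin (TCP) lies at the very end of the fingers, on their centre line; the grasp point (between the pads) lies 19 mm behind it; z points along the fingers, y is the line along which they close (so a half turn about z gives the same grasp; the last joint's range is limited). The gripper opens to 85 mm and grips with 20 to 120 N. Pads are 22 mm wide; open, the fingers measure 114 mm over their backs; the gripper's body (76 mm by 85 mm) begins 54 mm behind the grasp point. The pads swing forward as they close: fully open they stand 13 mm farther back than shut.
Start: joints at [1.294, 0.507, -0.238, 1.5, 0.126, 1.149, -0.155], TCP at [0.233, -0.58, 0.231] pointing down, gripper open.
Joint ranges: [-3.08, 3.08], [-0.24, 2.05], [-1.43, 1.35], [0, 2.5], [-1.52, 4.66], [0.17, 1.96], [-2.89, 2.89]. Speed limits (rad/s): [2.39, 2.39, 3.14, 3.14, 3.14, 3.14, 3.14].

INTERFACE

Orientations are given as a rotation vector (axis times angle).
In Python, from rig import * gives the robot as it stands. Calls block until the motion is done:
- reach(position, orientation): joint-space move of the TCP to a pose.
- move_linear(position, velocity=0.15, attitude=None, until_force=None): straight line of the TCP; attitude=None keeps the orientation; velocity is the mean speed in m/s. With until_force (N) it stops when the force on the tool has changed by that much, and returns True; else False.
- move_j(angles): joint-space move.
- gripper_open() and close(effort=None): open the fingers fully, or close them until they stop; effort is the grip in N (None keeps the last).
- sleep(seconds).
- ik(position, orientation): joint angles nearest the present ones, or None.
- state(): the state.
- grab_frame(name): name is "scene" or "top" or "wrist"; returns a dict with "img" (420x560x3 uint8, red, green, blue), "depth" (420x560 float32, m along the optical axis (not along the pixel's ray), 0 where there is no reading), "intrinsics" (3x3 intrinsics, pixels), "rvec" (rotation vector, rad) and "tvec" (3), from world to camera coordinates, as OpenCV has them. Camera axes: x right, y down, z forward; pixel columns grow to the right and rows downward; lengths in m; the calibration is good to about 2 mm. A picture is of the moment at which its call begins.
A pose or a line that the arm cannot do raises Unreachable and nothing moves.
- hand_in(): hands the job in; it is judged then, once.
The state is a dict: "t": time; "joints": joint angles; "qvel": joint speeds; "joint_torque": joint torques, N m; "tool_pos": TCP position; "tool_rot": TCP orientation; "wrist_force": force on the tool from outside, world axes, zero at the start; "wrist_torque": the same for the moment, N m; "opening": finger opening in m; "grasp_force": force on a finger pad.
Only numpy, scipy, OpenCV 4.12 (cv2) and the standard library are available. Lean on these libraries where they do the work, as an engineer would, in place of code of your own. Each camera call takes 0.05 s, during which the arm holds its last target. There are 200 camera calls.

TASK

Someone left the tap running onto the counter. First push the spout round with a fingertip until its outlet is over the round drain in the basin and leave it there; then push the open lever handle round until it is fully shut. Leave the lever that is already shut alone, and do not pick up or disturb the other things around the basin.

Things in the scene. Friction and masses are not known exactly. Their poses are not given: they have to be found in the camera images.
- spout_hinge (a point): Upright axis of the chrome swivel spout, 150 mm above the counter (height of the tube's centreline). Fixed column below and swivelling cap, 38 mm in diameter, top 164.5 mm above the counter. Its axes are the tap set's: -x points across the basin to the robot's side (up to 0.2 rad from the world's); the two valves stand 140 mm to its +y and -y sides.
- outlet (a point): Outlet at the spout's free end, 150 mm from the spout's axis, 125 mm above the counter. The spout is a straight level tube, 22 mm in diameter, centreline 150 mm above the counter, with a 26 mm downturned nozzle at its end (127 to 161 mm above the counter). It starts swung to the robot's left of the drain.
- spout (a joint): Swivel angle of the spout, rad: 0 points along the tap set's -x, positive is counter-clockwise from above (towards -y), stops at -1.4 and 1.4. Starts between -1.15 and -0.6. The angle that brings the outlet over the drain varies, within about 0.25 of 0. Stiff (0.25 N m of friction, about 2.5 N pushed 100 mm out); stays where it is left.
- drain (a point): Centre of the round metal drain, 64 mm in diameter, in the basin's floor, 15 mm above the counter; 140 to 165 mm from the spout's axis. The white basin is a rectangular bowl fixed to the counter, 240 mm (along the tap set's x) by 360 mm, centred on the drain, its rim 75 mm above the counter.
- lever_a (a joint): Opening angle of one of the two lever valves, rad: 0 is shut, at a firm stop, the lever along the tap set's -x (towards the robot's side); it opens counter-clockwise from above (towards -y, the robot's right) up to a stop at 1.5. Starts open, 0.7 to 1.3, on either side of the spout. Friction 0.15 N m (about 2.5 N pushed 60 mm out); stays where it is left.
- lever_a_hinge (a point): Upright axis of lever a, at the lever's mid-height, 110 mm above the counter. The fixed post under it is 36 mm in diameter; the lever's hub is 38 mm in diameter and its top is 120.5 mm above the counter.
- lever_a_tip (a point): Free end of lever a, 80 mm from its axis, 110 mm above the counter. The lever is a level bar 14 mm wide and 16 mm high (102 to 118 mm above the counter).
- lever_b (a joint): Opening angle of the other lever valve, same make and same meaning as lever a, on the other side of the spout. It starts shut (0) and must be left alone.
- lever_b_hinge (a point): Upright axis of lever b, 110 mm above the counter, as for lever a.
- lever_b_tip (a point): Free end of lever b, 80 mm from its axis, 110 mm above the counter.
- tumbler: Loose white cup, 68 mm wide, 95 mm high, behind the tap on its -y side; origin under its centre.
- nailbrush: Loose wooden nail brush, 35 x 90 x 30 mm, lying behind the tap on its +y side; origin under its centre.
- dispenser: Loose amber soap dispenser, 60 mm in diameter, 146 mm high, outside the right-hand valve; origin under its centre.
- candle0: Loose small candle pot, 60 mm wide, 62 mm high, outside the left-hand valve; origin under its centre.
- candle1: Loose small candle pot like candle0, farther left.
- candle2: Loose small candle pot like candle0, far right beyond the dispenser.
- bowl: Loose yellow bowl, 110 mm wide, 60 mm high, left of the basin; origin under its centre.
- soap: Loose block of soap, 55 x 85 x 28 mm, right of the basin; origin under its centre.

How it is judged:
By the outcome, as a careful person would: the job done as asked, in the order asked, and still so for the second after the job is handed in, with the robot touching nothing.
It also fails if it takes over 45 s, if anything falls off the work surface, if the arm or the gripper's body presses on something with over 40 N, if the wrist force passes 120 N, or if a joint passes its speed limit or range.

## Working session

There is one attempt and no reset: what is moved stays moved. The work goes in short steps, each a Python script; the robot and the scene stay as the last script left them, time stands still between calls to the robot, and variables do not carry over. Pictures are saved under pics/ and viewed, at most 10 in all, crops included, and the job is handed in when it is done.

```bash
mkdir -p pics
python3 - <<'E'
from rig import *
import cv2,numpy as np
s=state();print(s['t'],s['tool_pos'],s['tool_rot'],s['opening'])
for n in("top","scene"):
    f=grab_frame(n);cv2.imwrite(f"pics/{n}0.png",f["img"][:,:,::-1]);np.savez(f"{n}0.npz",**f)
    R,_=cv2.Rodrigues(np.array(f["rvec"]));print(n,-R.T@np.array(f["tvec"]).ravel(),R[2],f["intrinsics"])
E
```

```text
0.0 [ 0.23256534 -0.57956512  0.23040916] [-3.08276956e+00 -5.95639972e-01  6.33856645e-04] 0.08583199649382667
top [0.39159651 0.0159535  1.35731307] [ 0.1601461  -0.00256419 -0.98708999] [[505.9519157    0.         275.0798957 ]
 [  0.         505.9519157  209.50364487]
 [  0.           0.           1.        ]]
scene [ 1.09128658 -0.52190252  0.97384069] [-0.43544496  0.46717802 -0.76950139] [[479.65999406   0.         283.14080561]
 [  0.         479.65999406 210.36851901]
 [  0.           0.           1.        ]]
```

View pics/top0.png

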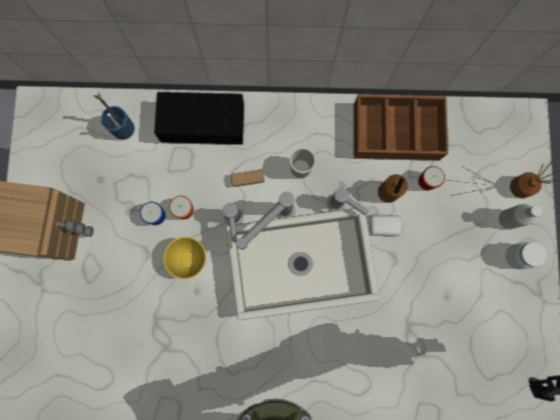

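View pics/scene0.png

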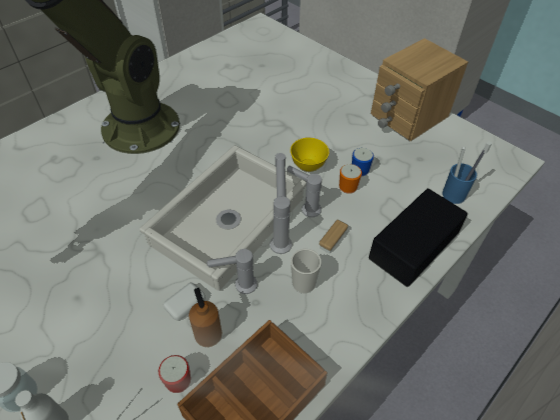

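Top view: spout hinge near (287,203), outlet (242,242), drain (301,264); the left lever, hub (232,212), is shut; the right lever, hub (341,197), tip (372,213), is open. The scene view agrees: open lever on the -y side, beside the soap and dispenser. Next I measure these with height masks.

```bash
cat > h.py <<'E'
import numpy as np,cv2
def cloud(f):
    R,_=cv2.Rodrigues(np.array(f["rvec"],float));t=np.array(f["tvec"],float).ravel();K=f["intrinsics"]
    d=f["depth"];v,u=np.mgrid[:420,:560]
    P=np.stack([(u-K[0,2])/K[0,0]*d,(v-K[1,2])/K[1,1]*d,d],-1)
    W=(P-t)@R; W[d<=0]=np.nan
    return W
def ray(f,u,v,z):
    R,_=cv2.Rodrigues(np.array(f["rvec"],float));t=np.array(f["tvec"],float).ravel();K=f["intrinsics"]
    c=-R.T@t; r=R.T@np.array([(u-K[0,2])/K[0,0],(v-K[1,2])/K[1,1],1]); return c+r*(z-c[2])/r[2]
def px(f,p):
    return cv2.projectPoints(np.array(p,float).reshape(-1,1,3),np.array(f["rvec"],float),np.array(f["tvec"],float),np.array(f["intrinsics"]),None)[0].reshape(-1,2)
E
python3 - <<'E'
from h import *
f=dict(np.load("top0.npz"));W=cloud(f);Z=W[...,2]
for n,(u,v) in dict(counter=(310,350),hinge=(287,200),outlet=(242,240),drain=(301,264),la=(341,195),lat=(370,212),lb=(232,210),lbt=(235,238),soap=(386,226),disp=(398,184),can0=(181,207),can2=(432,177)).items(): print(n,W[v,u].round(4))
img=f["img"];big=cv2.resize(img[140:330,190:450],None,fx=3,fy=3,interpolation=cv2.INTER_CUBIC)
m=np.zeros_like(img)
roi=(slice(150,330),slice(200,385))
for lo,hi,c in((.14,.175,(255,0,0)),(.098,.128,(0,255,0)),(.06,.085,(0,0,255))): m[(Z>lo)&(Z<hi)]=c
bm=cv2.resize(m[140:330,190:450],None,fx=3,fy=3,interpolation=cv2.INTER_NEAREST)
out=cv2.resize(np.vstack([big,bm]),None,fx=.52,fy=.52)
cv2.imwrite("pics/mask.png",out[:,:,::-1]); print(out.shape)
E
```

```text
counter [ 0.2437 -0.0864  0.0003]
hinge [ 0.6088 -0.0152  0.1646]
outlet [0.5106 0.0896 0.1616]
drain [ 0.465  -0.0591  0.016 ]
la [ 0.6326 -0.1506  0.1204]
lat [ 0.61   -0.2447  0.0052]
lb [0.5889 0.1195 0.1183]
lbt [0.5194 0.1096 0.1193]
soap [ 0.5699 -0.2828  0.0265]
disp [ 0.6584 -0.287   0.1451]
can0 [0.6023 0.2561 0.0647]
can2 [ 0.6976 -0.3975  0.0621]
(593, 406, 3)
```

View pics/mask.png

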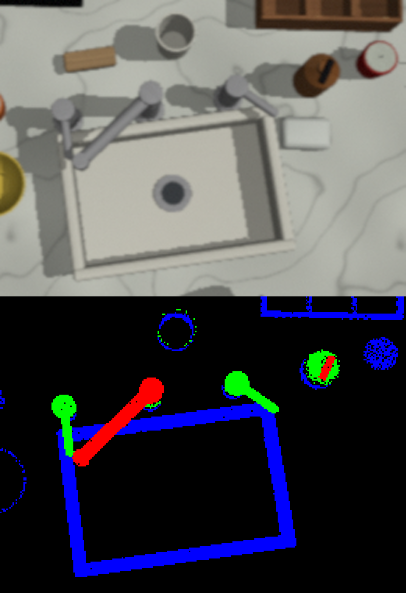

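The masks separate cleanly: spout in red, both levers in green, and the basin rim in blue as a rectangle rotated slightly. Next, fits.

```bash
cat >> h.py <<'E'
def comp(W,lo,hi,seed):
    m=((W[...,2]>lo)&(W[...,2]<hi)).astype(np.uint8)
    _,l=cv2.connectedComponents(m); return l==l[seed[1],seed[0]]
def fits(f):
    """tops: spout pts, levers pts -> (hub centre, tip) by minAreaRect of hub end"""
    W=cloud(f); o={}
    return W
E
python3 - <<'E'
from h import *
f=dict(np.load("top0.npz"));W=cloud(f);g=f["img"]
def bar(name,lo,hi,seed,rh,L):
    m=comp(W,lo,hi,seed);P=W[m];xy=P[:,:2]
    mu=np.median(xy,0);d=np.linalg.svd(xy-xy.mean(0),full_matrices=False)[2][0]
    if d[0]>0:d=-d
    s=xy@d; a,b=s.min(),s.max(); n=np.array([-d[1],d[0]])
    hub=xy[s<a+2*rh]; c=(cv2.minEnclosingCircle(hub.astype(np.float32)))
    b_=xy[(s>a+2*rh+.01)&(s<b-.03)] if L>.1 else xy[(s>a+2*rh+.005)]
    l=cv2.fitLine(b_.astype(np.float32),cv2.DIST_L2,0,.01,.01).ravel()
    if l[0]>0:l[:2]*=-1
    print(name,"n",len(P),"len",b-a,"exp",L+rh,"hubc",c,"hub from end",(a+rh)*d+ (np.mean(hub@n))*n,"dir ang",np.arctan2(l[1],-l[0]),"tip",b*d+np.mean(b_@n)*n,"z",np.median(P[:,2]))
    return np.array(c[0]),l
h,ls=bar("spout",.14,.175,(287,200),.019,.163)
A,la=bar("a",.098,.128,(341,195),.019,.08)
B,lb=bar("b",.098,.128,(232,210),.019,.08)
print("A-B",np.linalg.norm(A-B),"mid",(A+B)/2, "tap yaw",np.arctan2(*( (B-A)*[-1,1]) ))
m=comp(W,.06,.085,(300,218))
r=comp(W,.066,.082,(250,311)) if True else 0
P=W[(W[...,2]>.068)&(W[...,2]<.08)];P=P[(P[:,0]>.3)&(P[:,0]<.62)&(abs(P[:,1]+.06)<.2)]
print("rim",cv2.minAreaRect((P[:,:2]*1000).astype(np.float32)))
gray=cv2.cvtColor(g,cv2.COLOR_RGB2GRAY)[240:290,275:330]
k=((gray<150)*255).astype(np.uint8)
cs=cv2.findContours(k,cv2.RETR_EXTERNAL,cv2.CHAIN_APPROX_NONE)[0];c=max((c for c in cs),key=cv2.contourArea)
e=cv2.fitEllipse(c);print(e); D=ray(f,e[0][0]+275,e[0][1]+240,.015);print("drain",D, "diam",e[1][1]*1.36/506)
E
```

```text
spout n 758 len 0.17942131759317426 exp 0.182 hubc ((0.6104919910430908, -0.012816974893212318), 0.020214715972542763) hub from end [ 0.60994615 -0.01440634] dir ang 0.7812077 tip [0.49573846 0.09825074] z 0.16111226488472657
a n 346 len 0.09833471373786323 exp 0.099 hubc ((0.6328839659690857, -0.15230076014995575), 0.019315972924232483) hub from end [ 0.63185839 -0.15132531] dir ang -0.9788697 tip [ 0.5886837  -0.21788313] z 0.11935417536254503
b n 332 len 0.09775018229325683 exp 0.099 hubc ((0.5880887508392334, 0.12346353381872177), 0.01943126507103443) hub from end [0.58814306 0.12307958] dir ang -0.1506169 tip [0.51036988 0.11071313] z 0.11970712183559878
A-B 0.27937887738083017 mid [ 0.61048636 -0.01441861] tap yaw 0.16103367094775226
rim ((476.86090087890625, -56.93013000488281), (260.6947937011719, 360.49078369140625), 9.074318885803223)
((24.730600357055664, 23.474803924560547), (22.436229705810547, 23.78510856628418), 97.25480651855469)
drain [ 0.46639259 -0.05581257  0.015     ] diam 0.0639283550398152
```

Everything agrees with the sizes given:

| Check | Measured | Expected |
|---|---|---|
| Hub spacing | 279 mm | 280 mm |
| Drain diameter | 63.9 mm | 64 mm |
| Drain to spout axis | 150 mm | 140–165 mm |

Tap yaw is 0.16, the spout must go from world angle 0.78 to -0.28, and lever a from -0.98 to -0.16. I push the spout first and stop short to check.

```bash
cat >> h.py <<'E'
from scipy.spatial.transform import Rotation as Rot
H=np.array([.6104,-.0143]);A=np.array([.6326,-.1520]);D=np.array([.4664,-.0558])
def pose(c,phi,r,off,z,flip):
    d=np.array([-np.cos(phi),np.sin(phi),0]);n=np.array([np.sin(phi),np.cos(phi),0])  # n: increasing phi (+y)
    p=np.r_[c,z]+r*d+off*n; y=d*flip;zz=np.array([0,0,-1.]);x=np.cross(y,zz)
    return p,Rot.from_matrix(np.c_[x,y,zz]).as_rotvec()
def spout_phi(f):
    W=cloud(f);Z=W[...,2];P=W[(Z>.145)&(Z<.164)][:,:2]
    v=P-H;r=np.hypot(*v.T);a=np.arctan2(v[:,1],-v[:,0])
    return r,a
E
python3 - <<'E'
from rig import *; from h import *
for fl in(1,-1):
    for c,ph,r,o,z in((H,.78,.11,.045,.135),(H,-.28,.11,.022,.135),(A,-.98,.058,-.035,.1),(A,-.16,.058,-.018,.1)):
        q=ik(*pose(c,ph,r,o,z,fl)); print(fl,None if q is None else np.round(q,2))
E
```

```text
1 [ 0.47  0.79 -1.23  1.77  0.81  1.19  1.36]
1 [-0.69  0.69  1.15  1.97 -0.76  1.   -2.03]
1 [ 0.32  0.68 -0.04  1.55  0.03  0.91 -1.89]
1 [ 0.17  0.61  0.15  1.73 -0.11  0.82 -2.61]
-1 [ 0.19  0.57 -0.62  1.77  0.41  0.93 -1.39]
-1 [ 0.52  0.5  -0.77  1.96  0.46  0.86 -0.21]
-1 [ 0.71  0.78 -0.75  1.54  0.58  1.06  0.79]
-1 [ 0.63  0.66 -0.61  1.72  0.46  0.91 -0.01]
```

Run:
```python
from rig import *; from h import *
close()
s=state();p=np.array(s['tool_pos']);p[2]=.30;move_linear(p,.25)
P,R=pose(H,.78,.11,.048,.30,-1);reach(P,R)
P[2]=.135;move_linear(P,.15)
print(state()['t'],state()['wrist_force'])
P,R=pose(H,.78,.11,.026,.135,-1);move_linear(P,.06,R)
for ph in np.arange(.65,-.13,-.13):
    P,R=pose(H,ph,.11,.022,.135,-1);move_linear(P,.08,R)
s=state();print(ph,s['t'],s['wrist_force'],s['tool_pos'])
f=grab_frame("top");np.savez("top1.npz",**f);cv2.imwrite("pics/top1.png",cv2.resize(f["img"][140:330,190:450,::-1],None,fx=2,fy=2))
```

```text
5.2083 [-0.21814159 -0.50128623 -0.8816285 ]
0.0 7.775 [ 0.53205086 -0.05507482 -0.20531012] [0.50054261 0.00793999 0.13497203]
```

View pics/top1.png

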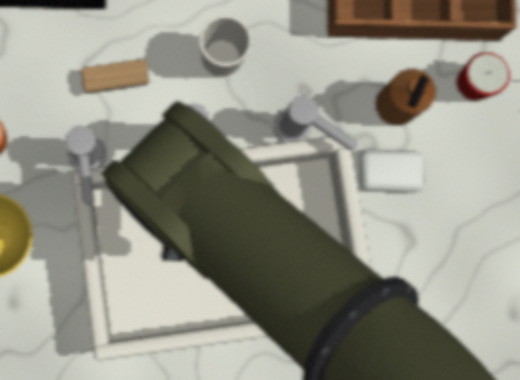

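The arm hides the spout from above, so I try the scene view.

Run:
```python
from rig import *; from h import *
f=grab_frame("scene");np.savez("sc1.npz",**f);cv2.imwrite("pics/sc1.png",cv2.resize(f["img"][110:310,130:390,::-1],None,fx=2.5,fy=2.5))
```

```text
(no output)
```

View pics/sc1.png

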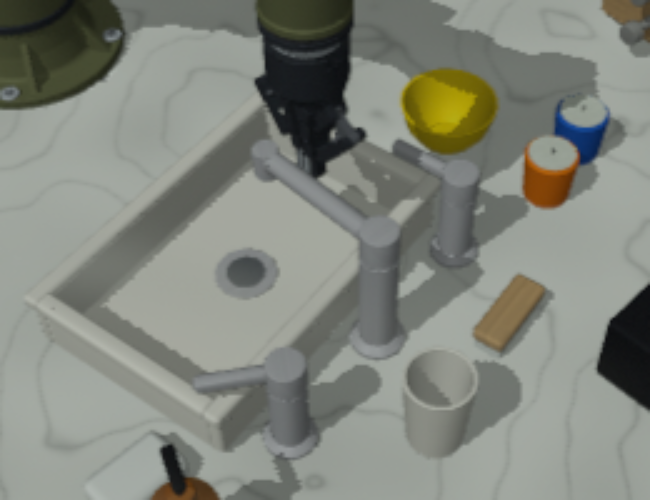

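The spout is fully visible in the scene view, with the fingertip behind its tube. I measure its angle there.

```bash
cat >> h.py <<'E'
def sphi(f):
    W=cloud(f);Z=W[...,2];v=W[...,:2]-H;r=np.hypot(v[...,0],v[...,1]);a=np.arctan2(v[...,1],-v[...,0])
    b=f["img"].max(-1)>95
    m=b&(Z>.157)&(Z<.1635)&(abs(a)<1.2)
    t=m&(r>.035)&(r<.085);n=m&(r>.13)&(r<.17)
    q=W[n];nz=np.array(cv2.minEnclosingCircle((q[:,:2]*1000).astype(np.float32))[0])/1000
    return "tube",np.median(a[t]),t.sum(),"nozzle",np.median(a[n]),n.sum(),q.mean(0)[:2],nz
E
python3 - <<'E'
from h import *
for n in("scene0","sc1","top0"): print(n,sphi(dict(np.load(n+".npz"))))
E
```

```text
scene0 ('tube', np.float64(0.8011365845990983), np.int64(80), 'nozzle', np.float64(0.7907472293980933), np.int64(66), array([0.50773811, 0.08930392]), array([0.50780096, 0.08923921]))
sc1 ('tube', np.float64(-0.04278253276590818), np.int64(95), 'nozzle', np.float64(-0.021982266726929153), np.int64(77), array([ 0.46607997, -0.01745052]), array([ 0.46607574, -0.0170068 ]))
top0 ('tube', np.float64(0.7627652199621416), np.int64(116), 'nozzle', np.float64(0.7805892650392126), np.int64(86), array([0.50692945, 0.08815447]), array([0.50787585, 0.0883054 ]))
```

Run:
```python
from rig import *; from h import *
for ph in (-.09,-.175,-.256):
    P,R=pose(H,ph,.11,.022,.135,-1);move_linear(P,.07,R)
P,R=pose(H,-.256,.11,.06,.135,-1);move_linear(P,.12)
P[2]=.24;move_linear(P,.2)
f=grab_frame("scene");np.savez("sc2.npz",**f);print(sphi(f),"want",np.arctan2(D[1]-H[1],H[0]-D[0]))
P,R=pose(A,-.98,.058,-.038,.24,-1);reach(P,R)
s=state();print(s['t'])
f2=grab_frame("top");np.savez("top2.npz",**f2);print(sphi(f2))
for n,f in(("top2",f2),("sc2",f)): cv2.imwrite(f"pics/{n}.png",f["img"][...,::-1])
```

```text
('tube', np.float64(-0.30916432931360893), np.int64(103), 'nozzle', np.float64(-0.2783994936871029), np.int64(84), array([ 0.47138029, -0.05398232]), array([ 0.47087231, -0.05171529])) want -0.28059113070474123
11.0
('tube', np.float64(-0.2643818103507196), np.int64(121), 'nozzle', np.float64(-0.26279859383384496), np.int64(92), array([ 0.4703679 , -0.05217849]), array([ 0.47028699, -0.05336983]))
```

```bash
python3 -c "
import cv2,numpy as np
a=cv2.imread('pics/top2.png')[140:330,190:450];b=cv2.imread('pics/sc2.png')[110:300,130:390]
cv2.imwrite('pics/two.png',cv2.resize(np.hstack([a,b]),None,fx=1.53,fy=1.53))"
```

```text
(no output)
```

View pics/two.png

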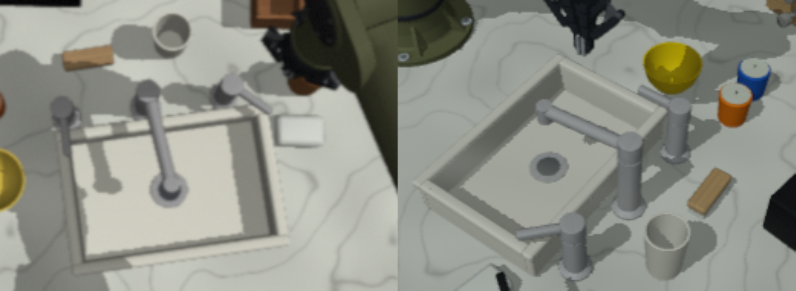

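The spout is at about -0.272 against -0.281 wanted, with the nozzle inside the drain circle and about 5 mm off centre. I leave it there and shut the lever.

Run:
```python
from rig import *; from h import *
P,R=pose(A,-.98,.06,-.032,.24,-1);move_linear(P,.1)
P[2]=.107;print("down",move_linear(P,.12,until_force=6))
P,R=pose(A,-.98,.06,-.024,.107,-1);move_linear(P,.06,R)
for ph in (-.86,-.74,-.62,-.5,-.38,-.28):
    P,R=pose(A,ph,.06,-.020,.107,-1);move_linear(P,.07,R)
s=state();print(s['t'],s['wrist_force'])
for ph in (-.20,-.13,-.06,0.):
    P,R=pose(A,ph,.06,-.020,.107,-1);hit=move_linear(P,.03,R,until_force=8)
    print(ph,hit,state()['wrist_force'].round(1) if hasattr(state()['wrist_force'],'round') else state()['wrist_force'])
    if hit:break
p=np.array(state()['tool_pos']);v=p[:2]-A;print("t",state()['t'],"off ang",np.arctan2(v[1],-v[0]))
P,R=pose(A,-.16,.06,-.05,.107,-1);move_linear(P,.1)
P[2]=.28;move_linear(P,.2)
s=np.array(P);reach([.35,-.42,.3],R)
f=grab_frame("top");np.savez("top3.npz",**f);g=grab_frame("scene");np.savez("sc3.npz",**g)
cv2.imwrite("pics/end.png",cv2.resize(np.hstack([f["img"][140:330,160:450],g["img"][110:300,130:390]])[...,::-1],None,fx=1.45,fy=1.45))
W=cloud(f);Z=W[...,2];m=(Z>.1)&(Z<.122)
v=W[...,:2]-A;r=np.hypot(v[...,0],v[...,1]);a=np.arctan2(v[...,1],-v[...,0]);k=m&(r>.035)&(r<.085);print("lever a",np.median(a[k]),k.sum())
print(sphi(f),sphi(g),state()['t'])
```

```text
down False
14.475 [-0.41727195 -0.74693624 -0.46538275]
-0.2 False [-0.3 -1.1 -0.9]
-0.13 False [-0.8 -0.7 -0.8]
-0.06 True [-0.1 -1.9  0.6]
t 15.3 off ang -0.4522865459442164
lever a -0.15783396636193414 102
('tube', np.float64(-0.28284739288399097), np.int64(111), 'nozzle', np.float64(-0.26438432220397307), np.int64(89), array([ 0.46959739, -0.0526181 ]), array([ 0.47004947, -0.05076541])) ('tube', np.float64(-0.3067936447128238), np.int64(94), 'nozzle', np.float64(-0.28451502473205215), np.int64(74), array([ 0.47033811, -0.05426754]), array([ 0.47120566, -0.05219041])) 18.075
```

View pics/end.png

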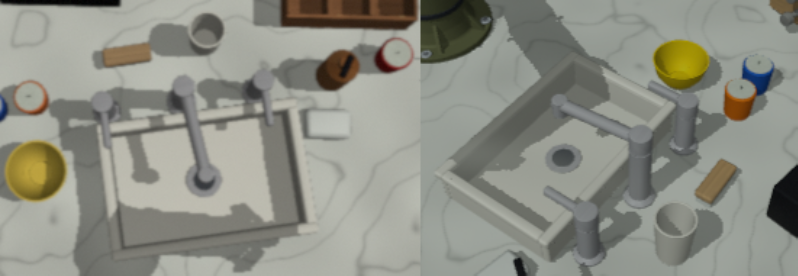

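Spout and lever both look right, and nothing else has moved. One firmer push will confirm the lever is on its stop.

Run:
```python
from rig import *; from h import *
P,R=pose(A,-.16,.06,-.045,.28,-1);reach(P,R)
P[2]=.107;print(move_linear(P,.15,until_force=6))
P,R=pose(A,-.16,.06,-.005,.107,-1);print("hit",move_linear(P,.03,until_force=14))
s=state();v=np.array(s['tool_pos'])[:2]-A;print(s['wrist_force'],"off",v@[np.sin(-.16),np.cos(-.16)])
P,R=pose(A,-.16,.06,-.05,.107,-1);move_linear(P,.1)
P[2]=.28;move_linear(P,.2)
f=grab_frame("scene");print(sphi(f),state()['t'])
W=cloud(f);Z=W[...,2];m=(Z>.11)&(Z<.122)
v=W[...,:2]-A;r=np.hypot(v[...,0],v[...,1]);a=np.arctan2(v[...,1],-v[...,0]);k=m&(r>.035)&(r<.085);print("lever a",np.median(a[k]),k.sum())
```

```text
False
hit True
[-0.59712582 -1.36699885  1.01808159] off -0.018106023689876936
('tube', np.float64(-0.30467842530414946), np.int64(48), 'nozzle', np.float64(-0.278016898038389), np.int64(81), array([ 0.47128858, -0.05390843]), array([ 0.47194308, -0.05300822])) 23.0667
lever a -0.21741488305895637 106
```

```bash
python3 -c "
from rig import *
print(hand_in())"
```

```text
the job is handed in; nothing more can be done
None
```

The job is handed in: the spout's outlet is over the drain, about 5 mm off its centre by camera, and the open lever was then pushed shut against its stop; I saw nothing else move.

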